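Unhook a cutting pattern and stand it in the job stand

TASK

Take the red-banded pattern off its peg without forcing it: draw it out along the peg and lift its top end over the upturned tip as it slides off. Then lower it gently, upright, into the empty near slot of the pattern stand, all the way down, about centred along the slot, and let go. Do not knock the peg rail, and leave the other patterns and the things on the bench where they are.

Things in the scene. Friction and masses are not known exactly. Their poses are not given: they have to be found in the camera images.
- red_pattern: Rigid plywood cutting pattern with red bands, 8 mm thick (its x), 150 mm tall (its z), 60 to 130 g. Origin at the centre of its lower edge, z up, y across its width. Panel 90 mm wide up to z = 90 mm, then a neck 40 mm wide to the top. It hangs on one of the rail's three pegs.
- red_hole (a point): centre of the red pattern's closed hanging slot, 109 mm above its lower edge: 18 mm wide, 22 mm high (z = 98 to 120 mm), an 11 mm strip of the neck on each side. The peg runs through it; the slot's top edge rests on the peg
- red_tab (a point): middle of the red pattern's pick end, the solid tab above its slot, 135 mm above its lower edge: 40 mm wide (y), 8 mm thick, 30 mm high (z = 120 to 150 mm). It can be pinched across its 40 mm width from above
- rack: Wooden peg rail fixed to the bench. Origin under its middle at bench level; -x is its front (towards the robot), y along the bar. Cross bar 392 mm long, 18 mm thick, 36 mm high, its top 188 mm above the bench; posts at y = +-185 mm; foot board 100 x 400 x 18 mm. Pegs stand out of its front at y = +120, 0 and -120 mm, axes 170 mm high
- peg_root (a point): where the middle peg leaves the bar's front face (rail x = -9 mm, y = 0, z = 170 mm). All pegs: rigid round steel, 7 mm thick, straight along the rail's -x, then the tip turns up at 45 degrees, rising 20 mm over 20 mm. Each is pushed in to its own depth: the bend lies at rail x = -60 to -105 mm, not reported; feel or look for it. On the tip the slot has only 2 mm play each way
- stand: Wooden pattern stand fixed to the bench, 94 mm (x) by 130 mm (y), 40 mm high, origin under its centre. Two slots run along its y, at x = -22.5 mm (near, empty) and +22.5 mm (far, holding the yellow pattern), each 13 mm wide, 30 mm deep, open at both ends
- slot (a point): centre of the floor of the empty near slot, 10 mm above the bench; x across the slot, y along it, z up
- blue_pattern: Bystander: blue-banded pattern hanging on the rail (panel 75 mm wide); same plywood, height, neck, tab and slot as the red one; origin at the centre of its lower edge, z up
- green_pattern: Bystander: green-banded pattern hanging on the rail (panel 60 mm wide); same plywood, height, neck, tab and slot as the red one; origin at the centre of its lower edge, z up
- yellow_pattern: Bystander: yellow-banded pattern already standing in the stand's far slot (panel 80 mm wide); same plywood, height, neck, tab and slot as the red one; origin at the centre of its lower edge, z up
- glue_bottle: Bystander: white glue bottle, 56 mm across, 130 mm tall
- hammer: Bystander: hammer lying on the bench, 220 mm long
- awl: Bystander: screwdriver-like awl lying on the bench, 160 mm long
- weight: Bystander: brass pattern weight, 56 mm across, 40 mm tall, 0.5 kg
There are look-alikes about, which are no part of the job. What is shaped like the red_pattern but purple is not meant.

How it is judged (in metres and radians):
On the way:
1. the red pattern is off its peg and clear of the rail, in the gripper (contact force between red_pattern and rack below 0.01 N and contact force between red_pattern and the fingers above 0.5 N and height (world z) of red_hole above 0.13 m and (x of red_hole in the frame of rack below -0.135 m or y of red_hole in the frame of rack below -0.15 m)), for 0.1 s.
At the end, for the whole second after the job is handed in: The red pattern stands released and at rest in the near slot, its lower edge within 3 mm of the slot's floor, within 6 mm of the slot's middle across and 25 mm along it, its tab upwards and leaning less than 0.22 rad (the slot's own play allows 0.17) (z of red_pattern in the frame of slot between -0.003 and 0.003 m and x of red_pattern in the frame of slot between -0.006 and 0.006 m and y of red_pattern in the frame of slot between -0.025 and 0.025 m and angle between red_pattern's own z axis and vertical below 0.22 rad and z of red_hole in the frame of slot above 0.09 m and linear speed of red_pattern below 0.02 m/s and contact force between red_pattern and stand above 0.2 N); the robot touches nothing.
It fails at once if the red pattern is pressed against the peg rail or a peg with more than 10 N (contact force between red_pattern and rack above 10 N).
It fails at once if the red pattern is pressed or dropped onto the stand with more than 25 N (contact force between red_pattern and stand above 25 N).
It fails at once if the robot hits the peg rail (over 10 N) (contact force between any of the arm, the fingers and rack above 10 N).
It fails at once if another pattern is moved by more than 25 mm (distance of any of blue_pattern, green_pattern, yellow_pattern from where it was at the start of the episode above 0.025 m).
It fails at once if another thing on the bench is moved by more than 30 mm (distance of any of glue_bottle, hammer, awl, weight from where it was at the start of the episode above 0.03 m).
It also fails if it takes over 70 s, if anything falls off the work surface, if the arm or the gripper's body presses on something with over 40 N, if the wrist force passes 120 N, or if a joint passes its speed limit or range.

ROBOT

A 6-joint arm with a two-finger parallel gripper is mounted at the origin on the work surface. World frame = base frame: x ahead of the robot, y to its left, z up, the work surface at z = 0. Lengths are in mm, angles in rad, forces in N, time in s.
With the tool pointing down it reaches from about 325 to 1000 mm from the base axis. Payload 5.1 kg.
Tool frame: the origin (TCP) lies midway between the tips of the shut fingers; the grasp point (between the pads) lies 19 mm behind it; z points along the fingers, y is the line along which they close (so a half turn about z gives the same grasp; the last joint's range is limited). The gripper opens to 85 mm and grips with 20 to 120 N. Pads are 22 mm wide; open, the fingers measure 114 mm over their backs; the gripper's body (76 mm by 85 mm) begins 54 mm behind the grasp point. The pads swing forward as they close: fully open they stand 13 mm farther back than shut.
Start: joints at [1.043, 0.124, 1.65, -0, 1.367, -0.083], TCP at [279.698, 586.731, 231.322] pointing down, gripper open.
Joint ranges: [-2.61, 2.61], [-1.02, 2.33], [0.03, 2.71], [-1.35, 4.49], [0.32, 2.68], [-2.91, 2.91]. Speed limits (rad/s): [2.57, 2.57, 3.14, 3.14, 3.14, 3.14].

INTERFACE

Orientations are given as a rotation vector (axis times angle).
In Python, from rig import telemetry, eyes, robot gives the robot as it stands.
- The arm moves only by the tool handwheel, called after "Call:" as name(argument=value, ...) on one line, values as JSON. Schema: {"type":"object","properties":{"steps":{"type":"object","properties":{"ticks":{"type":"array","items":{"type":"array","items":{"type":"number"},"minItems":7,"maxItems":7},"minItems":1,"maxItems":20}},"additionalProperties":false,"required":["ticks"]},"grip_n":{"type":"number"},"only":{"type":"string"},"quiet":{"type":"boolean"},"lines":{"type":"string"}},"required":["steps"],"additionalProperties":false}. steps is an object whose key "ticks" holds a list of rows, 1 to 20 of them, each of 7 numbers: dx, dy, dz in fractions of the full range, 1 being 800 mm, then a rotation vector rx, ry, rz in parts of the range, where 1.0 means 120 degrees, then the finger opening in mm; each row is the pose to reach, as a shift and turn from the pose commanded when the call began, along the tool's axes at that moment; what a row does not reach only later rows make up. A row lasts 1/8 s, in which the tool goes at most 62.5 mm and 0.188 rad, less where a joint would pass 70% of its speed; a pose out of reach is approached as far as the arm can. The fingers move at their own pace and stop on an object; grip_n is the grip in N (left out, the last holds). Time passes only in rows, so rows that do not move let the fingers close. The tool returns the time, the measured TCP pose, the force, the opening and the grip force at its end. only (a regular expression) keeps the lines of the reply that match it, lines (a string "A,B") keeps lines A to B, and quiet returns only ok. Input that does not fit is refused with a message, and nothing moves.
- telemetry.state(): the state, without advancing time (a new reading comes with each control period).
- eyes.snapshot(name): name is "scene" or "side" or "wrist"; returns a dict with "img" (400x640x3 uint8, red, green, blue), "range_z" (400x640 float32, mm along the optical axis (not along the pixel's ray), 0 where there is no reading), "vfov" (degrees; the focal length in pixels is half the picture's height over the tangent of half this angle, whatever the lens; pixels are square), "cx", "cy" (the principal point, pixels), "R" (3x3) and "t" (3): a world point X has camera coordinates R X + t. Camera axes: x right, y down, z forward; pixel columns grow to the right and rows downward; lengths in mm; the calibration is good to about 2 mm. A picture is of the moment at which its call begins.
- robot.hand_in(): hands the job in; it is judged then, once.
Trained networks look in the newest picture that a camera, given by its name, has taken for a name from the list of things; names that differ only in an ending like _2 or _b are one class to them, and where a whole thing is asked for, a point or a joint stands for the part that bears it (a point fixed in the world has none). Each returns a list of dicts, best first, with "conf" (0 to 1); they miss things now and then, are a little off and sometimes report something else, mostly with a low value. They report only what shows in the picture. A call takes as long as a camera call. They do not tell look-alikes from the thing itself.
- eyes.look_for(camera, thing): "rect" ([left, top, right, bottom] in pixels, round what is visible of it).
- eyes.cut_out(camera, thing): "mask" (400x640 bool, what is visible of it) and "rect" ([left, top, right, bottom] in pixels, round what is visible of it).
The state is a dict: "clock": time; "joint_positions": joint angles; "joint_vel": joint speeds; "effort": joint torques, N m; "position": TCP position; "ee_rot": TCP orientation; "contact_force": force on the tool from outside, world axes, zero at the start; "wrist_torque": the same for the moment, N m; "gripper_width": finger opening in mm; "gripper_force": force on a finger pad.
Only numpy, scipy, OpenCV 4.12 (cv2) and the standard library are available. Lean on these libraries where they do the work, as an engineer would, in place of code of your own. Each camera call takes 0.05 s, during which the arm holds its last target. There are 200 camera calls.

## Working session

There is one attempt and no reset: what is moved stays moved. The work goes in short steps, Python scripts to look and compute and a tool call to move; the robot and the scene stay as the last step left them, time stands still between calls to the robot, and variables do not carry over. Pictures are saved under pics/ and viewed, at most 10 in all, crops included, and the job is handed in when it is done.

```bash
ls; mkdir -p pics
```

Create h.py:
```python
import numpy as np,cv2
from scipy.spatial.transform import Rotation as Ro
from rig import telemetry,eyes,robot
def cloud(s):
    f=200/np.tan(np.radians(s["vfov"])/2); z=s["range_z"].astype(float)
    v,u=np.mgrid[:400,:640]
    c=np.stack([(u-s["cx"])/f*z,(v-s["cy"])/f*z,z],-1)
    w=(c-np.array(s["t"]))@np.array(s["R"])
    w[z<=0]=np.nan
    return w
def save(s,n): cv2.imwrite(f"pics/{n}.png",s["img"][:,:,::-1])
```

Run:
```python
from h import *
for c in ["scene","side"]:
    s=eyes.snapshot(c); save(s,c+"0"); np.save(c+"0.npy",cloud(s)); w=cloud(s)
    print(c,np.round(-np.array(s["R"]).T@np.array(s["t"])))
    for th in ["red_pattern","rack","stand","blue_pattern","green_pattern","yellow_pattern","glue_bottle","weight","hammer","awl","red_tab"]:
        for d in eyes.cut_out(c,th)[:2]:
            p=w[d["mask"]]; p=p[~np.isnan(p[:,0])]
            if len(p): print(th,round(d["conf"],2),np.round(d["rect"]),np.round(np.percentile(p,[3,50,97],axis=0)).tolist())
print(telemetry.state())
```

```text
pics
scene [1316.  135. 1095.]
red_pattern 0.96 [300. 195. 336. 230.] [[585.0, 22.0, 55.0], [593.0, 64.0, 148.0], [596.0, 100.0, 204.0]]
red_pattern 0.88 [413. 154. 449. 191.] [[362.0, 350.0, 3.0], [372.0, 392.0, 65.0], [382.0, 433.0, 149.0]]
rack 0.9 [285. 183. 441. 270.] [[578.0, -4.0, 8.0], [633.0, 184.0, 19.0], [680.0, 370.0, 189.0]]
stand 0.82 [204. 198. 257. 240.] [[498.0, -264.0, 1.0], [564.0, -173.0, 37.0], [593.0, -136.0, 44.0]]
blue_pattern 0.96 [347. 195. 375. 231.] [[460.0, 148.0, -0.0], [586.0, 178.0, 150.0], [590.0, 212.0, 204.0]]
blue_pattern 0.24 [381. 181. 390. 210.] [[376.0, 241.0, 11.0], [455.0, 252.0, 21.0], [486.0, 262.0, 28.0]]
green_pattern 0.9 [391. 191. 420. 231.] [[572.0, 274.0, 57.0], [580.0, 296.0, 172.0], [583.0, 319.0, 205.0]]
yellow_pattern 0.9 [211. 189. 242. 222.] [[512.0, -246.0, 36.0], [564.0, -207.0, 86.0], [570.0, -169.0, 160.0]]
glue_bottle 0.7 [209. 222. 236. 262.] [[611.0, -218.0, 2.0], [671.0, -189.0, 78.0], [685.0, -169.0, 130.0]]
weight 0.6 [264. 188. 284. 203.] [[420.0, -108.0, 2.0], [450.0, -81.0, 21.0], [467.0, -59.0, 40.0]]
hammer 0.64 [
[... 2176 characters left out ...]
k': 1.2, 'joint_positions': array([ 1.04338846e+00,  1.23786153e-01,  1.65031550e+00, -1.28115361e-05,
        1.36749229e+00, -8.25851448e-02]), 'joint_vel': array([-0.00052732, -0.00101182,  0.00049432, -0.00092414,  0.0009078 ,
       -0.00027954]), 'effort': array([ 8.52606740e-05, -4.23583603e+01, -3.65755713e+01, -1.81545062e-05,
        3.69869813e-04, -1.44222622e-05]), 'position': array([279.70575574, 586.72207042, 231.32200496]), 'ee_rot': array([ 6.92972991e-01,  3.06419974e+00, -7.85100794e-06]), 'contact_force': array([-0.46494706, -0.38149885, -0.20297498]), 'wrist_torque': array([-0.01494776, -0.01374231, -0.00794208]), 'gripper_force': 0.0, 'gripper_width': 85.67071266138096}
```

Run:
```python
from h import *
a=cv2.imread("pics/scene0.png")[140:290,180:480]; b=cv2.imread("pics/side0.png")[100:350,230:430]
cv2.imwrite("pics/a.png",cv2.resize(a,None,fx=2.66,fy=2.66,interpolation=2)); cv2.imwrite("pics/b.png",cv2.resize(b,None,fx=2.4,fy=2.4,interpolation=2))
ws=[np.load("scene0.npy"),np.load("side0.npy")]
# rail bar top
for w in ws:
    p=w.reshape(-1,3); p=p[~np.isnan(p[:,0])]
    q=p[(abs(p[:,2]-188)<4)&(p[:,0]>600)&(p[:,0]<720)&(p[:,1]>-40)&(p[:,1]<400)]
    print("bar",len(q),np.percentile(q,[1,50,99],axis=0).round(1).tolist())
    if len(q)>10: r=cv2.minAreaRect(q[:,:2].astype(np.float32)); print(r, np.polyfit(q[:,1],q[:,0],1))
    q=p[(abs(p[:,2]-40)<3)&(p[:,0]>450)&(p[:,0]<640)&(p[:,1]>-320)&(p[:,1]<-100)]
    print("stand",cv2.minAreaRect(q[:,:2].astype(np.float32)),q[:,2].mean())
    for y0,n in ((62,'red'),(178,'blue'),(296,'green')):
        q=p[(p[:,2]>177)&(p[:,2]<215)&(abs(p[:,1]-y0)<30)&(p[:,0]<605)&(p[:,0]>520)]
        print(n,len(q),np.percentile(q,[3,50,97],axis=0).round(1).tolist(), np.polyfit(q[:,1],q[:,0],1))
    q=p[(p[:,2]>60)&(p[:,2]<200)&(abs(p[:,1]+207)<48)&(p[:,0]<600)&(p[:,0]>520)]
    print('yel',len(q),np.percentile(q,[1,50,99],axis=0).round(1).tolist(), np.polyfit(q[:,1],q[:,0],1),np.polyfit(q[:,2],q[:,0],1))
```

```text
bar 948 [[610.1, -8.4, 184.2], [628.1, 184.1, 187.5], [645.3, 372.8, 191.5]]
((627.112548828125, 182.38490295410156), (21.881906509399414, 390.09869384765625), 3.3215765953063965) [-5.31395631e-02  6.37759636e+02]
stand ((540.2764892578125, -201.72494506835938), (131.20455932617188, 95.1853256225586), 83.40106964111328) 39.65593761813658
red 158 [[551.4, 41.9, 178.1], [592.2, 59.5, 194.3], [595.8, 78.3, 205.8]] [5.18025015e-02 5.83992479e+02]
blue 157 [[547.2, 160.3, 177.9], [585.7, 178.3, 193.5], [589.0, 197.9, 205.0]] [-1.16356367e-02  5.82630004e+02]
green 169 [[522.9, 279.3, 177.4], [578.8, 296.9, 194.4], [582.5, 317.7, 205.9]] [6.86957258e-02 5.51468125e+02]
yel 481 [[554.8, -246.4, 60.9], [563.8, -207.1, 98.8], [570.4, -168.8, 161.9]] [1.12540016e-01 5.87040785e+02] [-1.72443300e-02  5.65597626e+02]
bar 567 [[610.1, -13.4, 184.3], [627.8, 142.9, 189.6], [644.6, 361.7, 192.0]]
((627.2714233398438, 181.4149169921875), (18.988056182861328, 393.6294860839844), 3.111894369125366) [-5.50154869e-02  6.36200992e+02]
stand ((565.9035034179688, -203.92367553710938), (134.12167358398438, 147.6140594482422), 83.0126953125) 41.10176741148743
red 132 [[549.1, 40.3, 178.3], [587.2, 55.6, 194.2], [594.8, 75.3, 207.1]] [-2.80998976e-01  5.96827217e+02]
blue 112 [[545.5, 157.9, 177.7], [581.0, 174.5, 193.4], [588.5, 196.1, 207.5]] [-2.84291815e-01  6.25732389e+02]
green 92 [[523.5, 277.7, 177.7], [574.1, 294.5, 191.9], [583.9, 316.2, 207.9]] [-2.48060546e-01  6.40169301e+02]
yel 298 [[552.5, -248.3, 60.6], [558.0, -226.6, 112.9], [565.2, -187.4, 163.6]] [9.45598180e-02 5.79670045e+02] [5.15235590e-02 5.52186598e+02]
```

View pics/a.png

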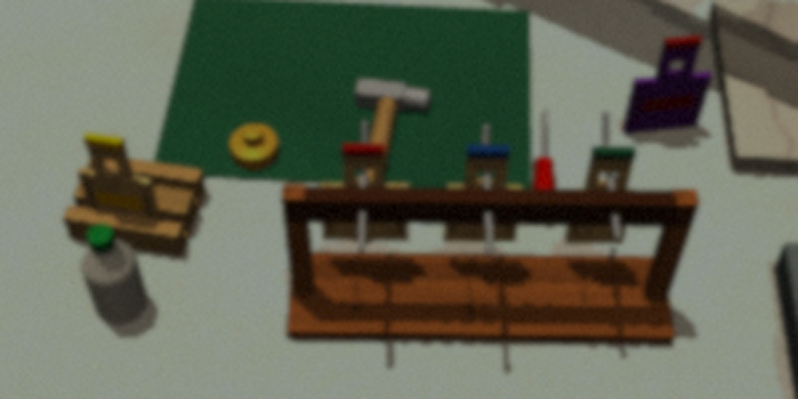

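View pics/b.png

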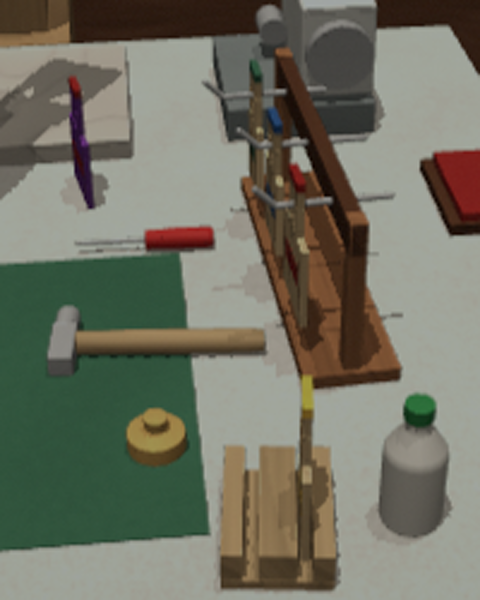

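The first view shows the red pattern on the rail's leftmost peg (about 363,165), the yellow one in the stand (about 105,170), and the empty slot on the robot's side. The side view shows the upturned peg tips and the red pattern at about (300,240), with its tip at about (258,190). The purple look-alike stands well away.

Add to h.py:
```python
def yawR(deg,tilt=0):
    "tool down, tool y at world angle deg; tilt>0 leans held plate's top toward rail +x"
    a=np.radians(deg); y=np.array([np.cos(a),np.sin(a),0]); z=np.array([0,0,-1.]); x=np.cross(y,z)
    R=np.stack([x,y,z],1)
    return Ro.from_rotvec(y*tilt)*Ro.from_matrix(R)
def goal(pos,R):
    s=telemetry.state(); R0=Ro.from_rotvec(s["ee_rot"])
    d=R0.inv().apply(np.array(pos)-s["position"]); r=(R0.inv()*R).as_rotvec()
    print("goal",d.round(1),r.round(3)); return d,r
```

Run:
```python
from h import *
s=eyes.snapshot("wrist"); st=telemetry.state(); R0=Ro.from_rotvec(st["ee_rot"])
c=-np.array(s["R"]).T@np.array(s["t"])
print("cam in tool",R0.inv().apply(c-st["position"]), "axes in tool",(R0.as_matrix().T@np.array(s["R"]).T).round(2).tolist(),s["vfov"])
goal([570,60,330],yawR(93.15)); goal([570,60,330],yawR(-86.85))
# peg profile in rail frame
o=np.array([627.2,182,0]); a=np.radians(3.15); ex=np.array([np.cos(a),np.sin(a),0]); ey=np.array([-np.sin(a),np.cos(a),0])
for n in ("scene0","side0"):
    p=np.load(n+".npy").reshape(-1,3); p=p[~np.isnan(p[:,0])]-o
    q=np.c_[p@ex,p@ey,p[:,2]]
    m=(abs(q[:,1]+120)<14)&(q[:,0]>-130)&(q[:,0]<-12)&(q[:,2]>155)&(q[:,2]<215)&((q[:,0]<-47)|(q[:,0]>-30))
    print(n,q[m][np.argsort(q[m][:,0])].round(0).astype(int).tolist())
```

```text
cam in tool [  72.09769129    0.33326866 -143.24167362] axes in tool [[-0.0, -0.96, -0.29], [1.0, -0.0, -0.0], [0.0, -0.29, 0.96]] 67.3244530843619
goal [-488.7 -350.6  -98.7] [-0.   0.  -0.5]
goal [-488.7 -350.6  -98.7] [0.    0.    2.642]
scene0 [[-88, -121, 192], [-86, -121, 186], [-85, -118, 183], [-83, -118, 190], [-83, -118, 194], [-82, -121, 194], [-80, -121, 189], [-80, -124, 181], [-80, -123, 185], [-78, -121, 187], [-77, -118, 188], [-77, -121, 185], [-76, -118, 185], [-76, -124, 177], [-76, -123, 182], [-74, -118, 184], [-74, -123, 176], [-73, -121, 185], [-73, -118, 181], [-73, -121, 181], [-73, -118, 177], [-72, -121, 178], [-51, -120, 200], [-50, -117, 201], [-49, -127, 202], [-48, -125, 203], [-48, -115, 203], [-48, -109, 203], [-47, -132, 204], [-47, -122, 204], [-47, -112, 204], [-30, -117, 173], [-29, -117, 170], [-26, -122, 173], [-24, -122, 171], [-24, -119, 172], [-24, -119, 176], [-23, -117, 173], [-12, -124, 182]]
side0 [[-87, -122, 195], [-87, -118, 190], [-85, -122, 195], [-85, -121, 192], [-85, -120, 188], [-85, -119, 196], [-83, -123, 193], [-83, -122, 186]
[... 1263 characters left out ...]
-48, -132, 200], [-47, -132, 205], [-47, -120, 198], [-47, -132, 194], [-47, -109, 189], [-47, -111, 160], [-47, -121, 182], [-47, -119, 203], [-47, -131, 207], [-47, -109, 175], [-47, -110, 162], [-47, -132, 191], [-47, -121, 177], [-47, -132, 189], [-47, -132, 178], [-47, -132, 183], [-47, -107, 185], [-47, -108, 172], [-29, -124, 174], [-28, -120, 169], [-28, -118, 173], [-26, -124, 174], [-25, -118, 173], [-25, -118, 175], [-24, -124, 173], [-23, -119, 173], [-23, -117, 175], [-21, -122, 172], [-21, -121, 177], [-21, -121, 174], [-19, -122, 172], [-18, -119, 173], [-18, -117, 174], [-16, -121, 171], [-16, -120, 173], [-16, -119, 175], [-15, -124, 175], [-14, -122, 172], [-14, -119, 175]]
```

The rows are not in the units I measure in: shifts go in shares of 800 mm and turns go in shares of 120 degrees. I convert before sending: -489 mm / 800 = -0.6113, -351 mm / 800 = -0.4388, -0.5 rad / 2.0944 = -0.2387.

Call:
handwheel(steps={"ticks": [[0,0,-0.075,0,0,0,85],[-0.075,-0.0538,-0.1238,0,0,-0.0477,85],[-0.15,-0.1075,-0.1238,0,0,-0.0955,85],[-0.2125,-0.1525,-0.1238,0,0,-0.1432,85],[-0.275,-0.1975,-0.1238,0,0,-0.191,85],[-0.3375,-0.2425,-0.1238,0,0,-0.2387,85],[-0.4,-0.2875,-0.1238,0,0,-0.2387,85],[-0.4625,-0.3325,-0.1238,0,0,-0.2387,85],[-0.525,-0.3775,-0.1238,0,0,-0.2387,85],[-0.5875,-0.4225,-0.1238,0,0,-0.2387,85],[-0.6113,-0.4388,-0.1238,0,0,-0.2387,85],[-0.6113,-0.4388,-0.1238,0,0,-0.2387,85],[-0.6113,-0.4388,-0.1238,0,0,-0.2387,85],[-0.6113,-0.4388,-0.1238,0,0,-0.2387,85]]}, grip_n=60)

```text
clock: 3.0
position: [569.7, 60.6, 330.5]
ee_rot: [-0.089, 3.14, 0.0]
contact_force: [0.2, -0.2, -0.1]
gripper_width: 85.1
gripper_force: 0.0
```

Run:
```python
from h import *
s=eyes.snapshot("wrist"); save(s,"w1"); w=cloud(s); np.save("w1.npy",w)
for d in eyes.cut_out("wrist","red_pattern")[:2]:
    q=w[d["mask"]]; print(d["conf"],d["rect"],np.nanpercentile(q,[3,50,97],axis=0).round(1).tolist())
p=w.reshape(-1,3);p=p[~np.isnan(p[:,0])]
q=p[(p[:,2]>188)&(p[:,2]<215)&(abs(p[:,1]-60)<35)&(p[:,0]<605)&(p[:,0]>575)]
print("tab",len(q),np.percentile(q,[1,50,99],axis=0).round(1).tolist(),np.polyfit(q[:,1],q[:,0],1))
t=q[q[:,2]>200]; print("top",np.percentile(t,[2,50,98],axis=0).round(1).tolist())
q=p[(abs(p[:,2]-188)<4)&(p[:,0]>605)&(p[:,0]<720)]
print("bar",cv2.minAreaRect(q[:,:2].astype(np.float32)))
o=np.array([627.2,182,0]); a=np.radians(3.15); ex=np.array([np.cos(a),np.sin(a),0]); ey=np.array([-np.sin(a),np.cos(a),0])
q=np.c_[(p-o)@ex,(p-o)@ey,p[:,2]]
m=(abs(q[:,1]+120)<10)&(q[:,0]>-130)&(q[:,0]<-50)&(q[:,2]>155)&(q[:,2]<215)
q=q[m]
for x in range(-92,-50,3):
    k=q[abs(q[:,0]-x)<1.5]
    if len(k): print(x,len(k),k[:,1].mean().round(1),np.percentile(k[:,2],[5,50,95]).round(1))
```

```text
0.6 [529.2, 2.7, 640.0, 35.2] [[366.3, 347.4, 3.0], [376.7, 372.1, 68.0], [382.6, 429.9, 116.0]]
0.58 [275.6, 169.7, 355.9, 212.0] [[584.0, 18.5, 66.1], [586.8, 59.5, 143.6], [593.6, 100.0, 205.1]]
tab 555 [[584.7, 39.8, 188.3], [587.9, 59.5, 204.1], [594.7, 78.7, 205.8]] [-5.30631638e-02  5.91780097e+02]
top [[584.9, 40.0, 201.4], [589.4, 59.5, 204.5], [594.5, 78.4, 205.7]]
bar ((627.3104858398438, 181.58111572265625), (18.98237419128418, 392.37127685546875), 3.075270891189575)
-89 6 -120.5 [189.9 192.  193.2]
-86 21 -120.4 [190.9 193.3 194.2]
-83 24 -120.5 [189.3 191.9 194.8]
-80 17 -120.3 [186.3 189.6 191.4]
-77 19 -120.1 [184.5 186.6 189.1]
-74 15 -120.3 [181.  183.8 185.4]
-71 15 -119.9 [178.1 181.  182.2]
-68 18 -120.2 [174.5 177.9 179.9]
-65 16 -120.2 [171.8 174.3 176.7]
-62 19 -119.9 [170.8 173.4 175.1]
-59 19 -120.4 [171.  173.7 174.8]
-56 19 -120.1 [171.3 173.2 174. ]
-53 20 -120.3 [171.5 173.5 174.9]
```

View pics/w1.png

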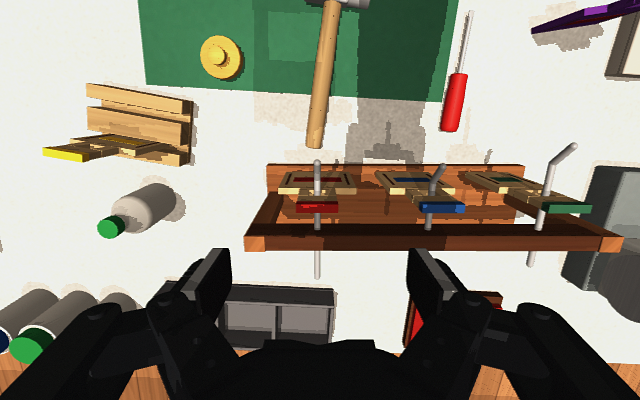

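To row units: 155.5 mm / 800 = 0.1944, -19.8 mm / 800 = -0.0248.

Call:
handwheel(steps={"ticks": [[-0.0248,-0.0029,0,0,0,0,85],[-0.0248,-0.0029,0.075,0,0,0,85],[-0.0248,-0.0029,0.1375,0,0,0,85],[-0.0248,-0.0029,0.175,0,0,0,85],[-0.0248,-0.0029,0.1944,0,0,0,85],[-0.0248,-0.0029,0.1944,0,0,0,85]]}, grip_n=60)

```text
clock: 3.85
position: [589.5, 58.7, 174.3]
ee_rot: [0.088, -3.139, -0.0]
contact_force: [-0.7, 0.4, 0.2]
gripper_width: 85.1
gripper_force: 0.0
```

Run:
```python
from h import *
goal([589.6,59.4,175],yawR(93.1)); s=eyes.snapshot("wrist"); save(s,"w2")
```

```text
goal [-0.1  0.7 -0.7] [ 0.    -0.001  0.002]
```

View pics/w2.png

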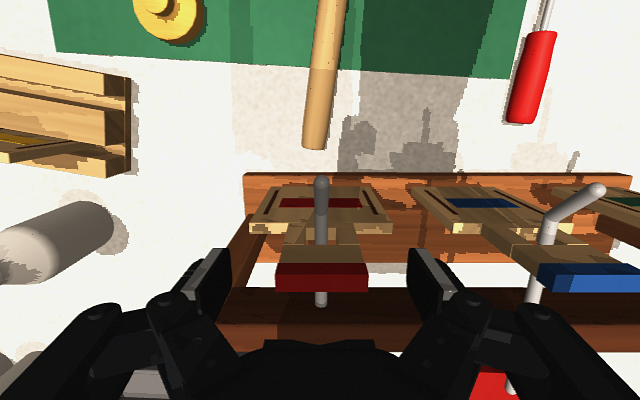

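The red tab sits between the open fingers, centred at about (320,275). The peg tip is clear in front at (321,185), so I'm closing.

To row units: 0.7 mm / 800 = 0.0009.

Call:
handwheel(steps={"ticks": [[0,0.0009,0,0,0,0,60],[0,0.0009,0,0,0,0,45],[0,0.0009,0,0,0,0,30],[0,0.0009,0,0,0,0,30],[0,0.0009,0,0,0,0,30],[0,0.0009,0,0,0,0,30],[0,0.0009,0,0,0,0,30],[0,0.0009,0,0,0,0,30]]}, grip_n=60)

```text
clock: 4.9
position: [590.6, 58.6, 176.2]
ee_rot: [-0.086, 3.139, -0.001]
contact_force: [-0.9, -1.8, 5.9]
gripper_width: 38.7
gripper_force: 59.8
```

To row units: -9.5 mm / 800 = -0.0119, -6 mm / 800 = -0.0075.

Call:
handwheel(steps={"ticks": [[0,0,-0.0038,0,0,0,30],[0,0,-0.0075,0,0,0,30],[0,0,-0.0119,0,0,0,30],[0,0,-0.0119,0,0,0,30],[0,0,-0.0119,0,0,0,30]]}, grip_n=60)

```text
clock: 5.52
position: [589.8, 59.0, 184.1]
ee_rot: [0.087, -3.14, -0.0]
contact_force: [0.2, -0.1, -0.9]
gripper_width: 38.6
gripper_force: 60.3
```

Run:
```python
from h import *
s=eyes.snapshot("side"); w=cloud(s); im=s["img"]; cv2.imwrite("pics/s3.png",cv2.resize(im[150:260,310:390,::-1],None,fx=5,fy=5,interpolation=2))
p=w.reshape(-1,3);p=p[~np.isnan(p[:,0])]
a=np.radians(3.1); ex=np.array([np.cos(a),np.sin(a),0]); ey=np.array([-np.sin(a),np.cos(a),0])
q=np.c_[(p-[627.3,181.8,0])@ex,(p-[627.3,181.8,0])@ey,p[:,2]]
q=q[(abs(q[:,1]+120)<48)&(q[:,0]>-60)&(q[:,0]<-34)&(q[:,2]>50)&(q[:,2]<140)]
print(np.percentile(q,[2,50,98],axis=0).round(1).tolist())
k=q[(q[:,0]<np.median(q[:,0])+3)]; print(np.polyfit(k[:,2],k[:,0],1))
print(telemetry.state()["contact_force"],telemetry.state()["position"])
```

```text
[[-49.4, -165.3, 65.8], [-48.3, -141.8, 102.8], [-41.4, -81.5, 137.9]]
[ 2.65051586e-03 -4.86083110e+01]
[-0.79050704  0.38666932 -1.6666993 ] [589.82448438  59.01864731 184.10004146]
```

View pics/s3.png

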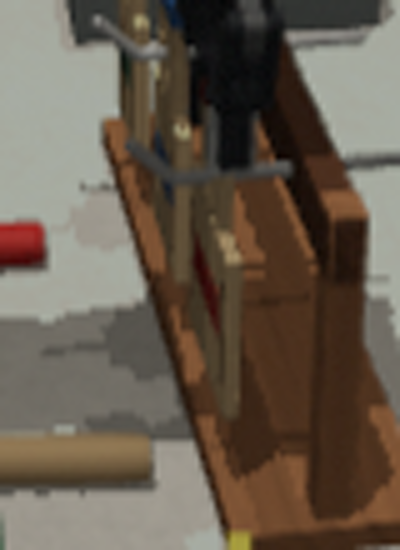

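The plate is now lifted clear of the peg and hangs vertical, with the peg mid-slot at about (215,172) in the crop. I'll slide it to just before the bend and tilt it.

To row units: 14 mm / 800 = 0.0175, 13 mm / 800 = 0.0163, 0.15 rad / 2.0944 = 0.0716.

Call:
handwheel(steps={"ticks": [[0.005,0,0,0,0,0,30],[0.0113,0,0,0,0,0,30],[0.0175,0,0,0,0,0,30],[0.0163,0,0,0,0.0358,0,30],[0.015,0,0.0001,0,0.0716,0,30],[0.0138,0,0.0004,0,0.1074,0,30],[0.0125,0,0.0008,0,0.1432,0,30],[0.0125,0,0.0008,0,0.1432,0,30],[0.0125,0,0.0008,0,0.1432,0,30]]}, grip_n=60)

```text
clock: 6.7
position: [579.7, 58.4, 183.7]
ee_rot: [0.079, -2.841, 0.012]
contact_force: [0.3, 0.2, -1.1]
gripper_width: 38.6
gripper_force: 60.3
```

To row units: 11.2 mm / 800 = 0.014, 8.7 mm / 800 = 0.0109.

Call:
handwheel(steps={"ticks": [[0.0025,0,0.0008,0,0,0,30],[0.005,0,0.0015,0,0,0,30],[0.0078,0,0.0021,0,0,0,30],[0.0109,0,0.0006,0,0,0,30],[0.014,0,-0.0009,0,0,0,30],[0.014,0,-0.0009,0,0,0,30],[0.014,0,-0.0009,0,0,0,30]]}, grip_n=60)

```text
clock: 7.58
position: [569.5, 57.8, 187.7]
ee_rot: [0.078, -2.841, 0.012]
contact_force: [-0.0, 0.6, -1.4]
gripper_width: 38.6
gripper_force: 60.3
```

To row units: 10 mm / 800 = 0.0125, -5.3 mm / 800 = -0.0066.

Call:
handwheel(steps={"ticks": [[0.0031,0,-0.0016,0,0,0,30],[0.0063,0,-0.0033,0,0,0,30],[0.0094,0,-0.005,0,0,0,30],[0.0125,0,-0.0066,0,0,0,30],[0.0125,0,-0.0066,0,0,0,30]]}, grip_n=60)

```text
clock: 8.2
position: [561.5, 57.4, 196.0]
ee_rot: [0.078, -2.841, 0.012]
contact_force: [-0.8, -0.8, -1.9]
gripper_width: 38.5
gripper_force: 60.3
```

To row units: 30 mm / 800 = 0.0375, 25 mm / 800 = 0.0313.

Call:
handwheel(steps={"ticks": [[0.0048,0,-0.0025,0,0,0,30],[0.0094,0,-0.005,0,0,0,30],[0.0141,0,-0.0075,0,0,0,30],[0.0188,0,-0.01,0,0,0,30],[0.025,0,-0.0131,0,0,0,30],[0.0313,0,-0.0163,0,0,0,30],[0.0375,0,-0.0198,0,0,0,30],[0.0375,0,-0.0198,0,0,0,30]]}, grip_n=60)

```text
clock: 9.2
position: [537.6, 56.1, 220.3]
ee_rot: [0.079, -2.842, 0.012]
contact_force: [-0.3, 1.1, -1.0]
gripper_width: 38.6
gripper_force: 60.3
```

Run:
```python
from h import *
s=eyes.snapshot("side"); im=s["img"]; cv2.imwrite("pics/s4.png",cv2.resize(im[120:260,290:410,::-1],None,fx=4,fy=4,interpolation=2))
```

```text
(no output)
```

View pics/s4.png

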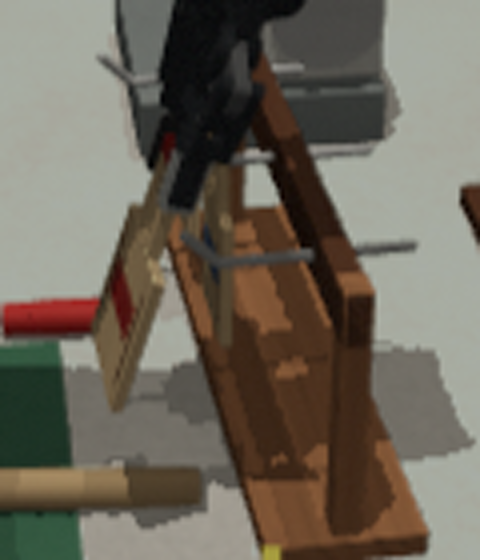

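To row units: 63 mm / 800 = 0.0788, -1.3 mm / 800 = -0.0016, -0.3 rad / 2.0944 = -0.1432.

Call:
handwheel(steps={"ticks": [[0.025,0,0,0,0,0,30],[0.0525,0,-0.0013,0,0,0,30],[0.0788,0,-0.0016,0,0,0,30],[0.0788,0,-0.0016,0,-0.0477,0,30],[0.0788,0,-0.0016,0,-0.0955,0,30],[0.0788,0,-0.0016,0,-0.1432,0,30],[0.0788,0,-0.0016,0,-0.1432,0,30]]}, grip_n=60)

```text
clock: 10.12
position: [476.9, 52.8, 239.7]
ee_rot: [0.087, -3.14, 0.0]
contact_force: [-0.2, -0.0, -0.6]
gripper_width: 38.6
gripper_force: 60.3
```

Run:
```python
from h import *
w=np.load("scene0.npy"); p=np.r_[w.reshape(-1,3),np.load("w1.npy").reshape(-1,3)]; p=p[~np.isnan(p[:,0])]
# stand from wrist snapshot w1 + scene0
for c in (np.load("scene0.npy"),np.load("w1.npy")):
    p=c.reshape(-1,3);p=p[~np.isnan(p[:,0])]
    q=p[(abs(p[:,2]-40)<3.5)&(p[:,0]>470)&(p[:,0]<620)&(p[:,1]>-290)&(p[:,1]<-120)]
    print(len(q),cv2.minAreaRect(q[:,:2].astype(np.float32)))
goal([517.9,-199.1,280],yawR(83.4))
```

```text
517 ((539.6475219726562, -201.66384887695312), (131.21693420410156, 96.142822265625), 83.22896575927734)
4095 ((539.1248779296875, -202.11489868164062), (131.1295928955078, 94.03304290771484), 82.89962768554688)
goal [ -27.1 -253.8  -40.3] [-0.   -0.    0.17]
```

To row units: -143 mm / 800 = -0.1788, -110 mm / 800 = -0.1375, 0.18 rad / 2.0944 = 0.0859.

Call:
handwheel(steps={"ticks": [[0.0013,-0.0375,-0.0075,0,0,0.0286,30],[0.0038,-0.0875,-0.015,0,0,0.0573,30],[0.005,-0.1375,-0.015,0,0,0.0859,30],[0.0063,-0.1788,-0.015,0,0,0.0859,30],[0.0063,-0.1788,-0.015,0,0,0.0859,30],[0.0063,-0.1788,-0.015,0,0,0.0859,30]]}, grip_n=60)

```text
clock: 10.88
position: [480.9, -90.1, 251.2]
ee_rot: [-0.196, -3.134, -0.001]
contact_force: [-0.2, 1.3, -0.8]
gripper_width: 38.7
gripper_force: 60.8
```

Run:
```python
from h import *
s=eyes.snapshot("wrist"); save(s,"w5"); c=cloud(s); np.save("w5.npy",c)
p=c.reshape(-1,3);p=p[~np.isnan(p[:,0])]
q=p[(abs(p[:,2]-40)<3.5)&(p[:,0]>470)&(p[:,0]<620)&(p[:,1]>-290)&(p[:,1]<-120)]
(cx,cy),sz,an=cv2.minAreaRect(q[:,:2].astype(np.float32)); print(len(q),cx,cy,sz,an,q[:,2].mean())
for an,cx,cy in ((82.9,539.1,-202.1),):
    a=np.radians(an-90); ex=np.array([np.cos(a),np.sin(a),0]); ey=np.array([-np.sin(a),np.cos(a),0])
    r=np.c_[(p-[cx,cy,0])@ex,(p-[cx,cy,0])@ey,p[:,2]]
    for lo,hi in ((35,60),(10,35),(-20,10)):
      t=r[(abs(r[:,2]-40)<3.5)&(r[:,1]>lo)&(r[:,1]<hi)&(abs(r[:,0])<60)]
      h,e=np.histogram(t[:,0],bins=np.arange(-55,56,2)); print(lo,dict(zip(e[:-1].tolist(),h.tolist())))
# held plate pose
q=p[(p[:,2]>125)&(p[:,2]<215)&(abs(p[:,0]-480)<25)&(abs(p[:,1]+90)<60)]
if len(q): print(np.percentile(q,[2,50,98],axis=0).round(1).tolist(),np.polyfit(q[:,2],q[:,0],1))
goal([516.8,-199.3,280],yawR(82.9))
```

```text
3122 523.516845703125 -211.77610778808594 (86.0562744140625, 127.13729858398438) 5.159100532531738 40.50467399585193
35 {-55: 0, -53: 0, -51: 0, -49: 0, -47: 10, -45: 5, -43: 3, -41: 1, -39: 0, -37: 0, -35: 0, -33: 0, -31: 0, -29: 0, -27: 0, -25: 0, -23: 0, -21: 0, -19: 0, -17: 0, -15: 0, -13: 0, -11: 0, -9: 0, -7: 0, -5: 0, -3: 0, -1: 0, 1: 0, 3: 0, 5: 0, 7: 21, 9: 33, 11: 20, 13: 30, 15: 4, 17: 2, 19: 0, 21: 0, 23: 0, 25: 0, 27: 0, 29: 0, 31: 0, 33: 0, 35: 0, 37: 0, 39: 0, 41: 0, 43: 0, 45: 0, 47: 0, 49: 0, 51: 0, 53: 0}
10 {-55: 0, -53: 0, -51: 0, -49: 0, -47: 50, -45: 29, -43: 37, -41: 26, -39: 36, -37: 22, -35: 34, -33: 20, -31: 28, -29: 0, -27: 0, -25: 0, -23: 0, -21: 0, -19: 0, -17: 12, -15: 10, -13: 10, -11: 5, -9: 5, -7: 5, -5: 5, -3: 4, -1: 4, 1: 4, 3: 6, 5: 5, 7: 25, 9: 31, 11: 23, 13: 33, 15: 5, 17: 35, 19: 4, 21: 0, 23: 0, 25: 0, 27: 0, 29: 0, 31: 0, 33: 0, 35: 0, 37: 0, 39: 0, 41: 0, 43: 0, 45: 0, 47: 0, 49: 0, 51: 0, 53: 0}
-20 {-55: 0, -53: 0, -51: 0, -49: 5, -47: 64, -45: 30, -43: 46, -41: 31, -39: 44, -37: 32, -35: 39, -33: 35, -31: 37, -29: 0, -27: 0, -25: 0, -23: 0, -21: 0, -19: 0, -17: 43, -15: 28, -13: 42, -11: 29, -9: 40, -7: 32, -5: 39, -3: 32, -1: 39, 1: 30, 3: 33, 5: 36, 7: 34, 9: 32, 11: 33, 13: 39, 15: 5, 17: 37, 19: 17, 21: 0, 23: 0, 25: 0, 27: 0, 29: 0, 31: 0, 33: 0, 35: 0, 37: 0, 39: 0, 41: 0, 43: 0, 45: 0, 47: 0, 49: 0, 51: 0, 53: 0}
[[471.0, -131.7, 130.8], [476.3, -89.4, 183.9], [481.8, -47.0, 214.1]] [2.92873318e-03 4.75779944e+02]
goal [ -49.2 -104.2  -28.8] [ 0.001 -0.001 -0.   ]
```

View pics/w5.png

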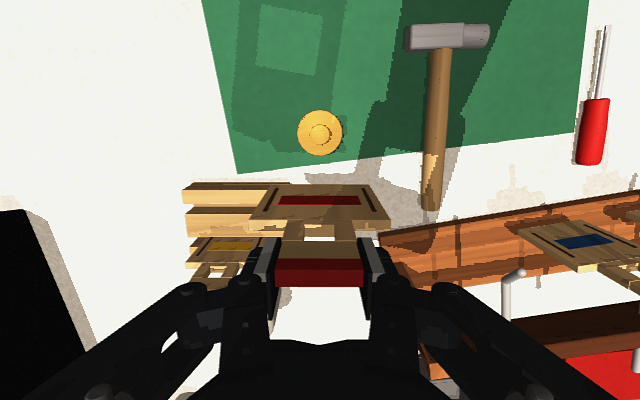

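The slot edges came out at about -29 and -17 mm in the stand frame, which matches the expected -22.5 ± 6.5. In the picture the held plate is at about (320,205), beside the stand. I'll move over the slot and stop just above it.

To row units: -104.4 mm / 800 = -0.1305, -49.7 mm / 800 = -0.0621.

Call:
handwheel(steps={"ticks": [[-0.025,-0.0525,0,0,0,0,30],[-0.05,-0.105,0,0,0,0,30],[-0.0621,-0.1305,0,0,0,0,30],[-0.0621,-0.1305,0,0,0,0,30],[-0.0621,-0.1305,0.0375,0,0,0,30],[-0.0621,-0.1305,0.0688,0,0,0,30],[-0.0621,-0.1305,0.0963,0,0,0,30],[-0.0621,-0.1305,0.0963,0,0,0,30],[-0.0621,-0.1305,0.0963,0,0,0,30]]}, grip_n=60)

```text
clock: 12.05
position: [517.5, -199.4, 175.7]
ee_rot: [0.194, 3.134, -0.0]
contact_force: [0.3, 0.1, -0.9]
gripper_width: 38.5
gripper_force: 61.1
```

Run:
```python
from h import *
goal([517.3,-199.6,132.7],yawR(82.9))
a=np.radians(-7.1); ex=np.array([np.cos(a),np.sin(a),0]); ey=np.array([-np.sin(a),np.cos(a),0])
ims=[]
for cam in("wrist","side","scene"):
    s=eyes.snapshot(cam); 
    c=cloud(s)-[539.1,-202.1,0]; p=c.reshape(-1,3);p=p[~np.isnan(p[:,0])]
    r=np.c_[p@ex,p@ey,p[:,2]]
    k=r[(r[:,2]>56)&(r[:,2]<130)&(abs(r[:,0]+22)<12)&(abs(r[:,1])<60)]
    if len(k)>20: print(cam,"plate",len(k),np.percentile(k,[2,20,50,80,98],axis=0).round(1).tolist(),np.polyfit(k[:,2],k[:,0],1),np.polyfit(k[:,1],k[:,0],1))
    t=r[(abs(r[:,2]-40)<3)&(abs(r[:,1])<60)&(abs(r[:,0])<55)]
    h,e=np.histogram(t[:,0],bins=np.arange(-55,56,2)); print({int(a):int(b) for a,b in zip(e,h) if b})
    ims.append(s["img"])
i=np.vstack([cv2.resize(ims[0][100:300,160:480],(640,400)),cv2.resize(ims[1][230:350,280:440],(640,480))[:200*2]])[:,:,::-1]
cv2.imwrite("pics/m6.png",cv2.resize(i,(480,600)))
```

```text
goal [ 0.3 -0.2 43. ] [-0.     0.001  0.   ]
wrist plate 3208 [[-26.7, -42.6, 58.4], [-26.4, -26.6, 77.7], [-26.2, 0.1, 101.9], [-26.0, 26.7, 119.9], [-25.7, 42.8, 129.2]] [-3.64209113e-04 -2.61459063e+01] [ 4.06031777e-04 -2.61820102e+01]
{-47: 262, -45: 264, -43: 281, -41: 284, -39: 288, -37: 267, -35: 267, -33: 253, -31: 253, -29: 3, -17: 29, -15: 33, -13: 26, -11: 21, -9: 14, -7: 9, -5: 3, 27: 9, 29: 89, 31: 46, 33: 24, 35: 22, 37: 20, 39: 13, 41: 12, 43: 1}
side plate 128 [[-26.2, -45.2, 58.3], [-24.3, -43.8, 73.0], [-22.2, -42.7, 95.8], [-18.5, -41.5, 115.5], [-18.4, -36.6, 126.9]] [-1.28662833e-02 -2.07530031e+01] [ -0.32303773 -35.70487012]
{-49: 2, -47: 36, -45: 38, -43: 36, -41: 35, -39: 38, -37: 41, -35: 35, -33: 38, -31: 40, -17: 16, -15: 35, -13: 34, -11: 34, -9: 28, -7: 38, -5: 38, -3: 36, -1: 33, 1: 36, 3: 38, 5: 36, 7: 34, 9: 37, 11: 42, 13: 33, 15: 21, 17: 2, 19: 3, 21: 1, 23: 2, 27: 1, 29: 35, 31: 36, 33: 34, 35: 39, 37: 33, 39: 37, 41: 36, 43: 36, 45: 33}
scene plate 347 [[-23.1, -38.6, 57.9], [-19.9, -4.7, 71.8], [-18.6, 15.7, 99.8], [-17.2, 35.5, 120.8], [-15.6, 45.0, 129.2]] [-4.22397689e-03 -1.82989851e+01] [-7.03015196e-03 -1.86205834e+01]
{-47: 2, -45: 5, -43: 2, -41: 6, -39: 3, -37: 1, -35: 4, -33: 5, -31: 4, -29: 5, -27: 2, -17: 1, -15: 8, -13: 5, -11: 4, -9: 9, -7: 3, -5: 7, -3: 7, -1: 6, 1: 4, 3: 5, 5: 3, 7: 5, 9: 6, 11: 4, 13: 2, 15: 7, 17: 2, 21: 1, 23: 5, 25: 14, 27: 13, 29: 13, 31: 17, 33: 30, 35: 16, 37: 18, 39: 18, 41: 19, 43: 22, 45: 16, 47: 11}
```

View pics/m6.png

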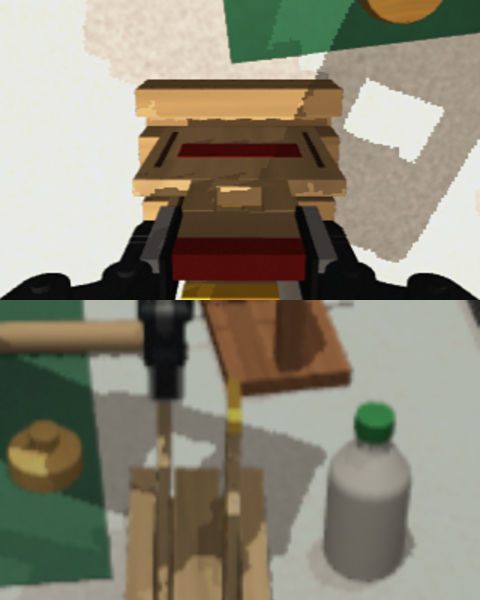

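The plate is aligned over the slot: front face at -26.2, so its centre is at -22.2, and it is upright and centred along the slot. Lowering now.

To row units: 40 mm / 800 = 0.05, 38 mm / 800 = 0.0475.

Call:
handwheel(steps={"ticks": [[0.0004,0,0.0063,0,0,0,30],[0.0004,0,0.0125,0,0,0,30],[0.0004,0,0.02,0,0,0,30],[0.0004,0,0.0275,0,0,0,30],[0.0004,0,0.035,0,0,0,30],[0.0004,0,0.0425,0,0,0,30],[0.0004,0,0.0475,0,0,0,30],[0.0004,0,0.05,0,0,0,30],[0.0004,0,0.05,0,0,0,30]]}, grip_n=60)

```text
clock: 13.32
position: [516.8, -200.0, 134.5]
ee_rot: [-0.196, -3.135, -0.0]
contact_force: [-0.9, 0.0, -1.8]
gripper_width: 38.3
gripper_force: 61.1
```

To row units: 2 mm / 800 = 0.0025, 1.4 mm / 800 = 0.0018.

Call:
handwheel(steps={"ticks": [[0,0,0.0009,0,0,0,30],[0,0,0.0018,0,0,0,30],[0,0,0.0025,0,0,0,30],[0,0,0.0025,0,0,0,30]]}, grip_n=60)

```text
clock: 13.82
position: [517.2, -200.1, 133.3]
ee_rot: [0.196, 3.134, -0.0]
contact_force: [-0.0, 1.6, 2.6]
gripper_width: 38.6
gripper_force: 61.4
```

To row units: -110 mm / 800 = -0.1375, -60 mm / 800 = -0.075.

Call:
handwheel(steps={"ticks": [[0,0,0,0,0,0,45],[0,0,0,0,0,0,60],[0,0,0,0,0,0,75],[0,0,0,0,0,0,75],[0,0,0,0,0,0,75],[0,0,-0.025,0,0,0,75],[0,0,-0.075,0,0,0,75],[0,0,-0.1375,0,0,0,75],[0,0,-0.1375,0,0,0,75]]})

```text
clock: 14.95
position: [519.6, -201.4, 250.3]
ee_rot: [0.195, 3.124, -0.008]
contact_force: [0.1, -0.4, -0.6]
gripper_width: 74.7
gripper_force: 0.0
```

Run:
```python
from h import *
a=np.radians(-7.1); ex=np.array([np.cos(a),np.sin(a),0]); ey=np.array([-np.sin(a),np.cos(a),0])
s=eyes.snapshot("wrist"); save(s,"w7")
p=(cloud(s)-[539.1,-202.1,0]).reshape(-1,3);p=p[~np.isnan(p[:,0])]
r=np.c_[p@ex,p@ey,p[:,2]]
k=r[(r[:,2]>50)&(r[:,2]<180)&(abs(r[:,0]+22)<20)&(abs(r[:,1])<60)]
print(len(k),np.percentile(k,[1,50,99],axis=0).round(1).tolist(),np.polyfit(k[:,2],k[:,0],1))
```

```text
2412 [[-26.9, -43.5, 50.7], [-26.2, -0.3, 104.9], [-18.5, 42.7, 162.2]] [ 2.28328774e-02 -2.74902854e+01]
```

View pics/w7.png

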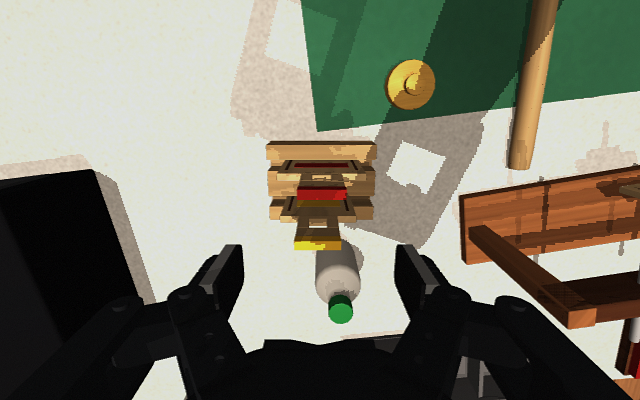

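The red pattern stands upright in the near slot at about (320,190), with its top level with the yellow one, and the gripper is clear.

```bash
python3 -c "
from rig import robot
print(robot.hand_in())"
```

```text
the job is handed in; nothing more can be done
None
```

The red pattern came off its peg without forcing and now stands upright, centred and released in the near slot; the job is handed in at about 15 s, and the hand-in call returned no verdict.

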